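# Clear the jammed sample carriers at the lane mouth

## Robot

A 6-joint arm with a two-finger parallel gripper is mounted at the origin on the work surface. World frame = base frame: x ahead of the robot, y to its left, z up, the work surface at z = 0. Lengths are in m, angles in degrees, forces in N, time in s.
With the tool pointing down it reaches from about 0.4 to 0.825 m from the base axis. Payload 7 kg.
Tool frame: the origin (TCP) lies at the very end of the fingers, on their centre line; the grasp point (between the pads) lies 19 mm behind it (ctrl.grip_point_offset is the distance from the TCP to the grasp point, in m); x points along the fingers, z is the direction in which the jaws open and shut, and the axes are right-handed (so a half turn about x gives the same grasp; the last joint's range is limited). The gripper opens to 88 mm and grips with 3 to 60 N. Pads are 19 mm wide; open, the fingers measure 130 mm over their backs; the gripper's body (78 mm by 193 mm) begins 47 mm behind the grasp point.
Start: joints at [82.855, 20.546, 0.682, 0, -70.136, -16.507], TCP at [0.271, 0.618, 0.227] pointing down, gripper open.
Joint ranges: [-176.03, 176.03], [-82.01, 121.73], [-58.28, 71.71], [-173.87, 95.51], [-174.79, -0.11], [-173.66, 173.66]. Speed limits (degrees/s): [136.94, 136.94, 172.46, 180, 180, 180].

## Interface

Orientations are given as [roll, pitch, yaw] about the fixed x, y, z axes, in that order (R = Rz(yaw) Ry(pitch) Rx(roll)).
In Python, from plant import get_obs, snapshot, calibration, close_job, ctrl gives the robot as it stands.
- The arm moves only by the tool move_arm, never from a script. Its argument "commands" is a list that holds one entry, the list of rows, each a list of 4 numbers: the shift along the tool's x, y, z in cm, then the turn about the tool's x in rad. In form: [[[dx, dy, dz, spin], ...]]. A call has 1 to 8 rows; each row shifts and turns the commanded pose from where the row before left it, along the tool's axes as they then stand; what a row does not reach is not made up. A row lasts 1/10 s, in which the tool goes at most 50 mm and 8.59 degrees, less where a joint would pass 70% of its speed; a pose out of reach is approached as far as the arm can. A call with a gripper value outside its range is refused whole. "jaw" is the finger opening in cm, from 0 to 8.76, set as the call begins (left out, the last holds). The fingers move at their own pace and stop on an object; the grip force is fixed at half the most. Time passes only in rows, so rows that do not move let the fingers close. It gives the time, the measured TCP pose, the force and the opening at its end, in the units of the state.
- get_obs(): the state, without advancing time (a new reading comes with each control period).
- snapshot(name): name is "scene" or "side" or "wrist"; returns (picture, depth): 420x560x3 uint8, red, green, blue; 420x560 float32, m along the optical axis (not along the pixel's ray), 0 where there is no reading.
- calibration(name): a dict with "mtx" (3x3 intrinsics, pixels), "T" (4x4, takes a point from camera to world coordinates); the wrist camera has in their place "tool_from_camera" (4x4, takes a point from camera to tool coordinates, whose origin is the TCP and whose axes are the tool frame's). Camera axes: x right, y up, looking along -z (the intrinsics and any distortion apply to the point x, -y, -z); pixel columns grow to the right and rows downward; lengths in m; the calibration is good to about 2 mm. A picture is of the moment at which its call begins: read the wrist's pose just before it. calibration takes no time and is no camera call.
- close_job(): hands the job in, once; it reports no verdict.
The state is a dict: "clock": time; "joint_pos": joint angles; "qvel": joint speeds; "tau": joint torques, N m; "tool_pos": TCP position; "orientation": TCP orientation; "force": force on the tool from outside, world axes, zero at the start; "moment": the same for the moment, N m; "opening": finger opening in m.
Only numpy, scipy, OpenCV 4.12 (cv2) and the standard library are available. Lean on these libraries where they do the work, as an engineer would, in place of code of your own. Each camera call takes 0.05 s, during which the arm holds its last target. There are 200 camera calls.

## Task

Two sample carriers are jammed side by side at the mouth of the blue track's narrow lane. Nudge the red-capped one back out of the mouth, past its sprung roller, and leave it standing in the wide infeed; then slide the green-capped (urgent) one through the lane, past the catch rollers and fully home against the stop so that the presence plunger is pushed in, and let go. Slide the carriers gently (never push a carrier with more than about 10 N), without lifting or tipping them, and leave the other things on the bench alone.

Things in the scene. Friction and masses are not known exactly. Their poses are not given: they have to be found in the camera images.
- track: Fixed blue track, 325 x 124 mm (all in mm). x points along the lane towards the stop, z up; origin on the bench under the midpoint of the jammed pair. Carriers slide on its slick deck, 30 above the bench, between walls 12 above the deck: infeed x -107 to 7, 92 wide, closed at the back; 45-degree funnel to x 29; then the lane, 48 wide, centred on y 0. Clear of its roller and waiting, a carrier stands 45 or more behind x = 0.
- green_cap (a point): Centre of the green cap (20 mm diameter, 24 tall) of the urgent carrier: a rigid piece of about 0.11 kg, a grey puck 44 diameter x 24 tall, a capped vial sunk in it, the cap standing out on top, 60 tall in all. The point is on its axis, 48 above the puck's underside (78 above the bench on the deck). It starts jammed at track x 0, y +22 or -22 (sides vary), touching the red one, the funnel wall and its roller.
- red_cap (a point): Centre of the red cap of the blocking carrier, jammed beside the green one; same sizes, this point 48 mm above its underside.
- sensor (a joint): presence plunger (red, 12 diameter) in the stop's face: 0 = free, sticking out 5 mm; 0.005 = pushed flush by a carrier that is fully home. It resists with under 1 N.
- orange_cap (a point): bystander: orange-capped carrier of the same sizes, standing on the bench; the point is the centre of its cap, 48 mm above the bench
- rack_center (a point): bystander: blue tube rack, 100 x 160 x 45 tall with tubes up to 98 above the bench; the point is the centre of the rack's block
- reagent_center (a point): bystander: amber bottle, 60 diameter, 130 tall; the point is half-way up
- lane_mouth (a point): Centre of the lane's mouth on the deck (track x 29, y 0, z 30 mm), axes as the track. Beyond it a rigid yellow stop is clamped at a place that differs each time: a carrier fully home has its axis 61 to 101 mm past this point. Two sprung catch rollers on the stop, one each side, 13 mm before the home axis, take about 3 to 6 N to pass just before home and then hold the carrier at the stop.
- roller_left (a point): Rest place of the white sprung roller (10 diameter, orange arm) behind the jammed carrier on the track's +y side: track x -18, y +42, z 44 to 54. It presses that carrier into the jam and yields outwards by up to 12 mm; sliding a carrier straight back past it takes about 3 to 6 N.
- roller_right (a point): Rest place of the white sprung roller (10 diameter, orange arm) behind the jammed carrier on the track's -y side: track x -18, y -42, z 44 to 54. It presses that carrier into the jam and yields outwards by up to 12 mm; sliding a carrier straight back past it takes about 3 to 6 N.

How it is judged:
By the outcome, as a careful person would: the job done as asked, in the order asked, and still so for the second after the job is handed in, with the robot touching nothing.
It also fails if it takes over 72 s, if anything falls off the work surface, if the arm or the gripper's body presses on something with over 40 N, if the wrist force passes 120 N, or if a joint passes its speed limit or range.

## Working session

There is one attempt and no reset: what is moved stays moved. The work goes in short steps, Python scripts to look and compute and a tool call to move; the robot and the scene stay as the last step left them, time stands still between calls to the robot, and variables do not carry over. Pictures are saved under pics/ and viewed, about 8 in all and at most 12, crops included, and the job is handed in when it is done.

Besides the shell and the picture viewer there is one more tool, called after "Call:" by a JSON object that holds its "name" and its "arguments", one argument or row to a line. move_arm: Moves the arm, as the interface text tells. Its arguments: {"type":"object","properties":{"commands":{"type":"array"},"jaw":{"type":"number"}},"required":["commands"]}

```bash
mkdir -p pics; ls
python3 - <<'E'
from plant import *
import cv2,numpy as np
print(get_obs())
ims=[]
for n in("scene","side"):
    p,d=snapshot(n); np.savez(f"{n}0.npz",p=p,d=d); cv2.imwrite(f"pics/{n}0.png",p[:,:,::-1])
    print(n,calibration(n))
print(calibration("wrist"))
E
```

```text
pics
{'clock': 0.0, 'joint_pos': array([ 8.28559989e+01,  2.05904907e+01,  6.32579379e-01, -2.18190019e-02,
       -7.01352005e+01, -1.65079853e+01]), 'qvel': array([ 0.1160568 ,  0.09115815, -0.09999827, -0.01110679, -0.02054326,
       -0.05104927]), 'tau': array([ 4.37069320e-04, -5.82709622e+01,  2.93066704e+01,  6.99735850e+00,
        7.29675448e-03, -1.51614631e-04]), 'tool_pos': array([0.27060167, 0.61783651, 0.22561893]), 'orientation': array([   4.08662194,   89.90465509, -109.57279523]), 'force': array([-0.42370572,  0.60794548, -0.75943873]), 'moment': array([-0.05068891, -0.02917079, -0.01218328]), 'opening': 0.0873506152849284}
scene {'mtx': array([[401.32559538,   0.        , 281.89100328],
       [  0.        , 401.32559538, 211.59562721],
       [  0.        ,   0.        ,   1.        ]]), 'T': array([[ 0.73309046, -0.5592093 ,  0.38712186,  0.97799341],
       [ 0.68007339,  0.59528402, -0.42794522, -0.31590969],
       [ 0.00886349,  0.57699384,  0.8167004 ,  0.871207  ],
       [ 0.        ,  0.        ,  0.        ,  1.        ]])}
side {'mtx': array([[481.78790
[... 213 characters left out ...]
0.5643187 ,  0.59083938, -0.57658757, -0.52563574],
       [-0.01460022,  0.69117059,  0.72254415,  0.88523145],
       [ 0.        ,  0.        ,  0.        ,  1.        ]])}
{'mtx': array([[332.54324133,   0.        , 281.50487308],
       [  0.        , 332.54324133, 204.00257093],
       [  0.        ,   0.        ,   1.        ]]), 'tool_from_camera': array([[ 9.67853604e-04,  2.47276633e-01, -9.68944441e-01,
        -1.58380411e-01],
       [-9.67893928e-04,  9.68944673e-01,  2.47275725e-01,
         6.65321309e-02],
       [ 9.99999063e-01,  6.98508739e-04,  1.17713415e-03,
        -8.01378073e-04],
       [ 0.00000000e+00,  0.00000000e+00,  0.00000000e+00,
         1.00000000e+00]])}
```

View pics/scene0.png

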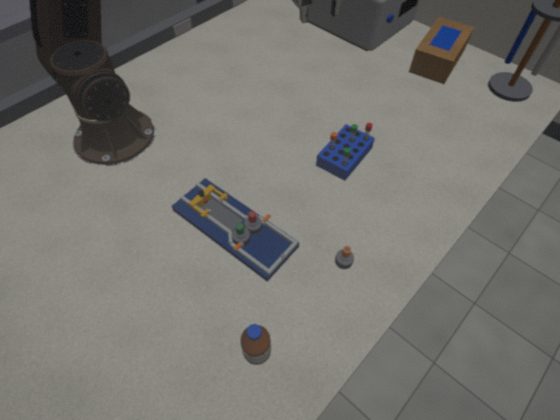

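View pics/side0.png

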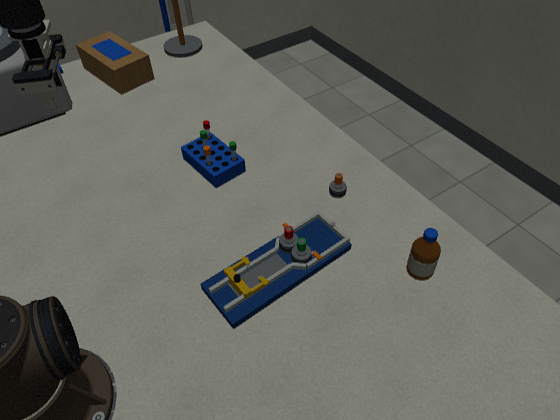

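Scene view: red cap at (252,215), green at (240,228), stop around (205,197), and the infeed at lower right. Side view: red (289,232), green (301,244). Next I'll triangulate these.

```bash
cat > h.py <<'E'
from plant import *
import cv2,numpy as np
from scipy.spatial.transform import Rotation as Ro
def Tt(o): 
    T=np.eye(4);T[:3,:3]=Ro.from_euler('xyz',o['orientation'],degrees=True).as_matrix();T[:3,3]=o['tool_pos'];return T
def cam(n,o=None):
    c=calibration(n); return c['mtx'],(c['T'] if n!='wrist' else Tt(o)@c['tool_from_camera'])
def ray(K,T,u,v):
    d=np.array([(u-K[0,2])/K[0,0],-(v-K[1,2])/K[1,1],-1.]);d=T[:3,:3]@d
    return T[:3,3],d
def onz(K,T,u,v,z):
    o,d=ray(K,T,u,v);return o+d*(z-o[2])/d[2]
def proj(K,T,P):
    p=np.linalg.inv(T)@np.append(P,1);return np.array([K[0,2]+K[0,0]*p[0]/-p[2],K[1,2]+K[1,1]*p[1]/p[2]])
HUE={'red':[(0,6),(172,180)],'orange':[(8,18)],'green':[(50,85)],'yellow':[(20,32)],'blue':[(105,122)]}
def blobs(p,c,s=110,v=60,amin=15):
    h=cv2.cvtColor(p,cv2.COLOR_RGB2HSV);m=0
    for a,b in HUE[c]: m=m|cv2.inRange(h,(a,s,v),(b,255,255))
    n,l,st,ce=cv2.connectedComponentsWithStats(m)
    return [(st[i,4],ce[i].round(1),st[i,:4],l==i) for i in range(1,n) if st[i,4]>=amin]
def tri(rs):
    A=0;b=0
    for o,d in rs:
        d=d/np.linalg.norm(d);M=np.eye(3)-np.outer(d,d);A=A+M;b=b+M@o
    return np.linalg.solve(A,b)
E
python3 - <<'E'
from h import *
for n in("scene","side"):
    p=np.load(n+"0.npz")['p'];K,T=cam(n)
    for c in('red','green','orange','yellow','blue'):
        for a,ce,bb,m in blobs(p,c):
            print(n,c,a,ce,bb,onz(K,T,*ce,0.078)[:2].round(4))
            if c=='blue' and a>800:
                q=np.argwhere(m)[:,::-1]; h=cv2.convexHull(q.astype(np.int32))[:,0]
                w=np.array([onz(K,T,*x,0.03)[:2] for x in h],np.float32); r=cv2.minAreaRect(w);print('rect',r,cv2.boxPoints(r))
E
```

```text
scene red 24 [368.8 125.1] [367 123   5   6] [0.5772 0.4923]
scene red 26 [251.9 215.7] [248 212   8   7] [0.5577 0.0416]
scene green 20 [346.8 149.6] [344 148   6   4] [0.5903 0.3722]
scene orange 894 [446.1  41.1] [417  18  56  49] [0.5245 1.0236]
scene orange 32 [333.3 134.9] [331 132   6   8] [0.528  0.3913]
scene orange 21 [266.1 217.4] [263 215   7   6] [0.586  0.0614]
scene orange 33 [237.4 245.8] [234 243   8   8] [ 0.593  -0.0397]
scene orange 39 [346.1 252. ] [343 247   8  10] [0.7841 0.1171]
scene orange 153 [260.4 343.8] [250 332  19  21] [ 0.7873 -0.162 ]
scene yellow 327 [205.2 199.2] [189 185  38  33] [ 0.4385 -0.0024]
scene blue 35 [389.7  17.3] [387  14   6   8] [0.2946 1.0168]
scene blue 433 [445.3  37.5] [431  26  30  24] [0.5112 1.0415]
scene blue 1004 [346.5 149.3] [318 125  56  47] [0.589  0.3725]
rect ((0.5622970461845398, 0.4213351607322693), (0.10731902718544006, 0.16303125023841858), 6.799181938171387) [[0.49936426 0.49592474]
 [0.51866555 0.33404008]
 [0.62522984 0.34674558]
 [0.60592854 0.5086303 ]]
scene blue 16 [205.1 182.4] [202 180   7   6] [0.3976 0.0
[... 1745 characters left out ...]
056]
rect ((0.6314300298690796, 0.02641054056584835), (0.07389146089553833, 0.0842142105102539), 4.000321388244629) [[ 0.59163684  0.06583765]
 [ 0.5975118  -0.01817139]
 [ 0.6712232  -0.01301657]
 [ 0.66534823  0.07099247]]
side blue 109 [430.8 232.7] [424 228  14  11] [ 0.8123 -0.1398]
side blue 223 [261.6 249.9] [246 238  30  24] [0.486  0.0313]
side blue 1919 [256.7 289.9] [201 242 150  82] [ 0.4247 -0.0474]
rect ((0.5139449834823608, 0.012908130884170532), (0.3227190673351288, 0.12217611074447632), 3.810109853744507) [[ 0.3488828   0.06313883]
 [ 0.35700142 -0.05876724]
 [ 0.6790072  -0.03732257]
 [ 0.67088854  0.08458351]]
side blue 111 [284.7 256.3] [277 248  16  16] [ 0.5165 -0.0107]
```

```bash
cat >> h.py <<'E'
def goto(P,zdir=None):
    "cm shift in the tool axes, and spin (rad), to bring TCP to P with tool z along +-zdir (world)"
    o=get_obs();T=Tt(o);d=T[:3,:3].T@(np.array(P)-T[:3,3])*100;s=[]
    if zdir is not None:
        z=T[:3,:3].T@np.append(zdir,0)
        for q in(1,-1): s.append(round(float(np.arctan2(-q*z[1],q*z[2])),3))
    print('tcp',T[:3,3].round(4),'shift cm',d.round(2),'spin',s,'F',o['force'].round(1),'J',o['joint_pos'].round(0),'open',round(o['opening'],4),'t',round(o['clock'],2))
    print(T[:3,:3].round(3))
E
python3 -c "
from h import *
a=np.radians(183.8);goto([0.58,0.02,0.2],[np.cos(a),np.sin(a)])"
```

```text
tcp [0.2707 0.6179 0.2257] shift cm [ 2.64 52.33 42.35] spin [1.092, -2.05] F [ 0.4 -1.   0.9] J [ 83.  21.   1.  -0. -70. -17.] open 0.0875 t 0.1
[[-0.     0.916 -0.401]
 [-0.001 -0.401 -0.916]
 [-1.     0.     0.001]]
```

Call:
{"name": "move_arm", "arguments": {
  "commands": [
    [[0.16,3.27,2.65,0],[0.16,3.27,2.65,0],[0.16,3.27,2.65,0],[0.16,3.27,2.65,0],[0.16,3.27,2.65,0],[0.16,3.27,2.65,0],[0.16,3.27,2.65,0],[0.16,3.27,2.65,0]]
  ]
}}

```text
clock: 0.9
tool_pos: [0.4257, 0.3174, 0.2136]
orientation: [-27.5, 90.0, -141.1]
force: [0.8, 0.0, 0.7]
opening: 0.0877
```

Call:
{"name": "move_arm", "arguments": {
  "commands": [
    [[0.16,3.27,2.65,0],[0.16,3.27,2.65,0],[0.16,3.27,2.65,0],[0.16,3.27,2.65,0],[0.16,3.27,2.65,0],[0.16,3.27,2.65,0],[0.16,3.27,2.65,0],[0.16,3.27,2.65,0]]
  ]
}}

```text
clock: 1.7
tool_pos: [0.5803, 0.0183, 0.2007]
orientation: [-69.9, 90.0, 176.4]
force: [0.3, 0.7, 0.2]
opening: 0.088
```

Call:
{"name": "move_arm", "arguments": {
  "commands": [
    [[0,0,0,0.1365],[0,0,0,0.1365],[0,0,0,0.1365],[0,0,0,0.1365],[0,0,0,0.1365],[0,0,0,0.1365],[0,0,0,0.1365],[0,0,0,0.1365]]
  ]
}}

```text
clock: 2.5
tool_pos: [0.5796, 0.0199, 0.2006]
orientation: [5.0, 90.0, -171.6]
force: [0.3, 0.1, 0.5]
opening: 0.0876
```

Run:
```python
from h import *
o=get_obs(); p,d=snapshot("wrist"); np.savez("w1.npz",p=p,d=d,**{k:o[k] for k in('tool_pos','orientation')})
cv2.imwrite("pics/w1.png",p[:,:,::-1])
a=np.radians(183.8);goto([0.58,0.02,0.2],[np.cos(a),np.sin(a)])
K,T=cam('wrist',o)
for c in('red','green','orange'):
    for ar,ce,bb,m in blobs(p,c,amin=60): print(c,ar,ce,bb,onz(K,T,*ce,.078)[:2].round(4))
```

```text
tcp [0.5796 0.0199 0.2005] shift cm [ 0.05 -0.01 -0.04] spin [-0.014, 3.127] F [-0.1 -0.2  0.2] J [ 21.  13. -14.  -0. -64. -18.] open 0.0877 t 2.55
[[-0.001  0.052 -0.999]
 [-0.    -0.999 -0.052]
 [-1.     0.     0.001]]
red 80 [447.5 189.7] [443 185  10  10] [0.4378 0.0051]
red 364 [302.5 221.5] [292 209  23  28] [0.5606 0.0411]
green 293 [303.6 172.6] [293 161  24  26] [ 0.5629 -0.0024]
orange 78 [105.2   3.9] [94  0 21  9] [ 0.7222 -0.1216]
orange 238 [281.8 134.7] [277 123  11  25] [ 0.5833 -0.0328]
orange 206 [282.  246.1] [278 235   9  23] [0.5773 0.0654]
```

View pics/w1.png

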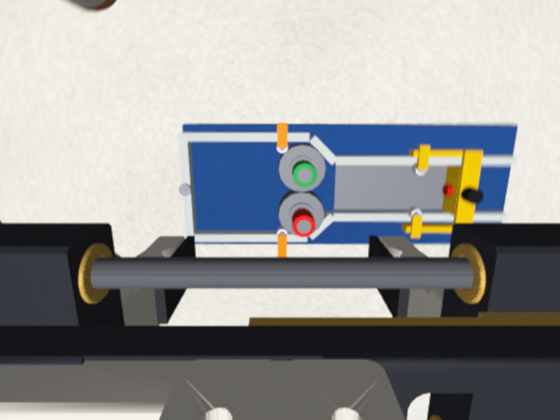

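Wrist view: green cap (304,173), red (303,222), lane to the right, plunger (448,190), stop bar at x≈465, catch rollers (418,171) and (418,213), and side rollers at (282,147) and (282,238). Tool z is close to track x. Next I'll refine the track frame and read heights.

Run:
```python
from h import *
w=np.load("w1.npz");p,d=w['p'],w['d'];K,T=cam('wrist',w)
def P(u,v):
    o,r=ray(K,T,u,v);return o+r*d[v,u]
for n,u,v in[('gtop',304,171),('rtop',303,221),('puck',290,160),('deck',240,190),('deck',380,190),('bench',300,60),('wallT',400,160),('wallT',240,137),('stopbar',470,175),('knob',472,196),('catchblk',423,153),('plung',448,190),('plate',480,140),('rollL',283,147)]:
    print(n,d[v,u].round(3),P(u,v).round(4))
h=cv2.cvtColor(p,cv2.COLOR_RGB2HSV)
bl=cv2.inRange(h,(100,110,40),(128,255,255))>0
# outer +y edge, z .03
us=np.arange(200,500,5);e=np.array([onz(K,T,u,np.argmax(bl[100:200,u])+99.5,.03)[:2] for u in us])
f=cv2.fitLine(e.astype(np.float32),cv2.DIST_HUBER,0,1e-4,1e-4).ravel();print('edge dir deg',np.degrees(np.arctan2(f[1],f[0])),f[2:])
# white walls of the lane (z .042): inner edges between grey deck and wall
g=p.astype(int).sum(2)
for u in(345,370,395): 
    print(u,'col',[(v,g[v,u]//3) for v in range(150,226,2)])
```

```text
gtop 0.27 [ 0.5637 -0.0057  0.0912]
rtop 0.28 [0.5613 0.0365 0.0914]
puck 0.304 [ 0.5744 -0.0096  0.0542]
deck 0.335 [0.6219 0.0263 0.0305]
deck 0.336 [0.4808 0.0181 0.0301]
bench 0.333 [ 5.691e-01 -1.037e-01  3.000e-04]
wallT 0.316 [ 0.4696 -0.0144  0.0425]
wallT 0.31 [ 0.622  -0.0268  0.0427]
stopbar 0.301 [ 0.4113 -0.0065  0.0613]
knob 0.293 [0.4131 0.0102 0.0738]
catchblk 0.298 [ 0.4559 -0.0234  0.0588]
plung 0.318 [0.4215 0.0108 0.0478]
plate 0.323 [ 0.3905 -0.0371  0.0305]
rollL 0.297 [ 0.5815 -0.0213  0.059 ]
edge dir deg 3.1466632 [ 0.49980232 -0.04479425]
345 col [(150, np.int64(90)), (152, np.int64(91)), (154, np.int64(96)), (156, np.int64(167)), (158, np.int64(224)), (160, np.int64(224)), (162, np.int64(223)), (164, np.int64(213)), (166, np.int64(165)), (168, np.int64(160)), (170, np.int64(160)), (172, np.int64(160)), (174, np.int64(159)), (176, np.int64(160)), (178, np.int64(159)), (180, np.int64(160)), (182, np.int64(159)), (184, np.int64(161)), (186, np.int64(159)), (188, np.int64(158)), (190, np.int64(157)), (192, np.int64(159)), (194, np.int64(158)), (196, np.int64(15
[... 1294 characters left out ...]
62, np.int64(222)), (164, np.int64(208)), (166, np.int64(165)), (168, np.int64(156)), (170, np.int64(155)), (172, np.int64(154)), (174, np.int64(155)), (176, np.int64(153)), (178, np.int64(153)), (180, np.int64(155)), (182, np.int64(154)), (184, np.int64(155)), (186, np.int64(153)), (188, np.int64(154)), (190, np.int64(153)), (192, np.int64(153)), (194, np.int64(154)), (196, np.int64(154)), (198, np.int64(154)), (200, np.int64(154)), (202, np.int64(153)), (204, np.int64(154)), (206, np.int64(153)), (208, np.int64(145)), (210, np.int64(113)), (212, np.int64(135)), (214, np.int64(203)), (216, np.int64(223)), (218, np.int64(223)), (220, np.int64(204)), (222, np.int64(126)), (224, np.int64(88))]
```

```bash
python3 -c "
from h import *
a=np.radians(183.1);goto([0.5606,0.0415,0.12],[np.cos(a),np.sin(a)])"
```

```text
tcp [0.5796 0.0199 0.2005] shift cm [ 8.06 -2.25  1.78] spin [-0.002, 3.139] F [-0.1 -0.2  0.2] J [ 21.  13. -14.  -0. -64. -18.] open 0.0877 t 2.55
[[-0.001  0.052 -0.999]
 [-0.    -0.999 -0.052]
 [-1.     0.     0.001]]
```

Call:
{"name": "move_arm", "arguments": {
  "commands": [
    [[2,-0.56,0.45,0],[2,-0.56,0.45,0],[2,-0.56,0.44,0],[2,-0.57,0.44,0],[2,0,0,0],[2,0,0,0],[1,0,0,0],[0,0,0,0]]
  ]
}}

```text
clock: 3.35
tool_pos: [0.5597, 0.0409, 0.0695]
orientation: [17.0, 89.8, -159.2]
force: [-0.3, -0.4, 0.5]
opening: 0.0879
```

Run:
```python
from h import *
o=get_obs(); p,d=snapshot("wrist"); cv2.imwrite("pics/w2.png",p[:,:,::-1])
goto([0.5606,0.0415,0.047])
K,T=cam('wrist',o)
for c in('red','green'):
    for ar,ce,bb,m in blobs(p,c,amin=60): print(c,ar,ce,bb,onz(K,T,*ce,.078)[:2].round(4))
```

```text
tcp [0.5605 0.0411 0.0707] shift cm [ 2.37 -0.04 -0.01] spin [] F [-0.1  0.4  0.3] J [ 24.  19. -25.   0. -46. -20.] open 0.0873 t 3.4
[[-0.001  0.067 -0.998]
 [-0.001 -0.998 -0.067]
 [-1.     0.001  0.001]]
red 367 [531.1 197.8] [520 189  23  19] [0.447  0.0032]
red 777 [281.8 246.8] [263 233  39  25] [0.5608 0.035 ]
green 1067 [281.9 169.7] [259 146  47  50] [ 0.5632 -0.0022]
```

View pics/w2.png

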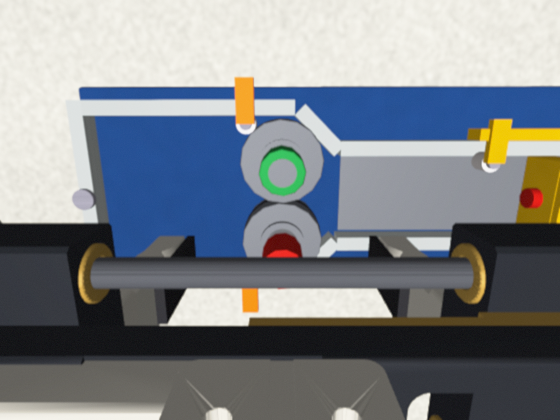

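The green cap is at (282,170). The red cap is at (282,245), partly hidden by the gripper rod and centred between the fingers at u≈180 and u≈375. I'll descend, close to a loose cage, then push back slowly.

Call:
{"name": "move_arm", "arguments": {
  "commands": [
    [[0.6,0,0,0],[0.6,0,0,0],[0.6,0,0,0],[0.5,0,0,0],[0,0,0,0],[0,0,0,0]]
  ]
}}

```text
clock: 4.0
tool_pos: [0.5607, 0.0412, 0.0479]
orientation: [32.6, 90.0, -143.7]
force: [0.5, -0.3, -0.6]
opening: 0.0878
```

Call:
{"name": "move_arm", "arguments": {
  "commands": [
    [[0,0,0,0],[0,0,0,0],[0,0,0,0],[0,0,0,0],[0,0,0,0]]
  ],
  "jaw": 5.6
}}

```text
clock: 4.5
tool_pos: [0.5608, 0.0413, 0.048]
orientation: [-156.3, 90.0, 27.5]
force: [-0.2, 0.4, -0.3]
opening: 0.0571
```

Call:
{"name": "move_arm", "arguments": {
  "commands": [
    [[0,0,-0.2,0],[0,0,-0.2,0],[0,0,-0.2,0],[0,0,-0.2,0],[0,0,-0.2,0],[0,0,-0.2,0],[0,0,-0.2,0],[0,0,-0.2,0]]
  ]
}}

```text
clock: 5.3
tool_pos: [0.5744, 0.0414, 0.0476]
orientation: [14.8, 89.7, -161.5]
force: [-6.5, -0.3, 5.2]
opening: 0.0562
```

Call:
{"name": "move_arm", "arguments": {
  "commands": [
    [[0,0,-0.2,0],[0,0,-0.2,0],[0,0,-0.2,0],[0,0,-0.2,0],[0,0,-0.2,0],[0,0,-0.2,0],[0,0,-0.2,0],[0,0,-0.2,0]]
  ]
}}

```text
clock: 6.1
tool_pos: [0.5931, 0.0434, 0.0479]
orientation: [173.4, 90.0, -2.8]
force: [-0.9, -0.6, -0.9]
opening: 0.056
```

Run:
```python
from h import *
o=get_obs(); p,d=snapshot("wrist"); cv2.imwrite("pics/w3.png",p[:,:,::-1])
a=np.radians(183.1);goto([0.5606+.065,0.0450,0.047],[np.cos(a),np.sin(a)])
K,T=cam('wrist',o)
for c in('red','green'):
    for ar,ce,bb,m in blobs(p,c,amin=60): print(c,ar,ce,bb,onz(K,T,*ce,.078)[:2].round(4))
```

```text
tcp [0.5934 0.0434 0.048 ] shift cm [ 0.1   0.06 -3.22] spin [0.012, -3.13] F [-0.1  0.3 -0.2] J [ 23.  23. -22.   0. -45. -19.] open 0.0559 t 6.15
[[ 0.001  0.066 -0.998]
 [ 0.    -0.998 -0.066]
 [-1.     0.    -0.001]]
red 923 [295.2 246.3] [274 232  44  26] [0.5893 0.0283]
red 246 [297.5 291.6] [279 288  38  10] [0.5867 0.0489]
green 1911 [370.8 178.5] [341 152  65  59] [ 0.5619 -0.0018]
```

View pics/w3.png

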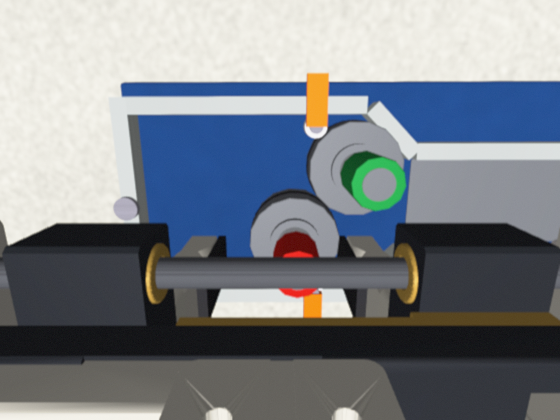

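Red puck has slid back about 27 mm (cap at (297,265)), green is still near the funnel (375,180). I'll continue.

Call:
{"name": "move_arm", "arguments": {
  "commands": [
    [[0,0,-0.2,0],[0,0,-0.2,0],[0,0,-0.2,0],[0,0,-0.2,0],[0,0,-0.2,0],[0,0,-0.2,0],[0,0,-0.2,0],[0,0,-0.2,0]]
  ]
}}

```text
clock: 6.95
tool_pos: [0.6087, 0.0445, 0.0479]
orientation: [8.6, 90.0, -167.6]
force: [-0.2, -0.5, -0.2]
opening: 0.0562
```

Call:
{"name": "move_arm", "arguments": {
  "commands": [
    [[0,0,-0.25,0],[0,0,-0.25,0],[0,0,-0.25,0],[0,0,-0.25,0],[0,0,-0.25,0],[0,0,-0.25,0],[0,0,-0.25,0],[0,0,-0.25,0]]
  ]
}}

```text
clock: 7.75
tool_pos: [0.6288, 0.0458, 0.048]
orientation: [-158.5, 90.0, 25.3]
force: [-0.1, 0.2, -0.2]
opening: 0.056
```

Run:
```python
from h import *
a=np.radians(183.1);goto([0.5606+.065,0.0450,0.047],[np.cos(a),np.sin(a)])
```

```text
tcp [0.6288 0.0458 0.048 ] shift cm [0.1  0.06 0.32] spin [0.012, -3.13] F [-0.1  0.2 -0.2] J [ 22.  26. -17.  -0. -47. -18.] open 0.056 t 7.75
[[ 0.     0.066 -0.998]
 [ 0.    -0.998 -0.066]
 [-1.    -0.    -0.   ]]
```

Call:
{"name": "move_arm", "arguments": {
  "commands": [
    [[-0.5,0,0,0],[-1,0,0,0],[-1.5,0,0,0],[-2,0,0,0],[-2.5,0,0,0],[-2.5,0,0,0],[-2,0.5,0.5,0],[0,1,1,0]]
  ]
}}

```text
clock: 8.55
tool_pos: [0.6167, 0.0304, 0.1723]
orientation: [-172.5, 89.6, 11.4]
force: [0.0, 0.5, 0.8]
opening: 0.0556
```

Call:
{"name": "move_arm", "arguments": {
  "commands": [
    [[0,1,0.5,0],[0,1,0.5,0],[0,0,0,0]]
  ],
  "jaw": 0
}}

```text
clock: 8.85
tool_pos: [0.6049, 0.0077, 0.1675]
orientation: [10.9, 89.9, -165.4]
force: [0.7, 0.0, -0.6]
opening: 0.0376
```

Run:
```python
from h import *
o=get_obs(); p,d=snapshot("wrist"); np.savez("w4.npz",p=p,d=d,**{k:o[k] for k in('tool_pos','orientation')}); cv2.imwrite("pics/w4.png",p[:,:,::-1])
a=np.radians(183.1);goto([0.62,0,0.1],[np.cos(a),np.sin(a)])
K,T=cam('wrist',o)
for c in('red','green'):
    for ar,ce,bb,m in blobs(p,c,amin=60): print(c,ar,ce,bb,onz(K,T,*ce,.078)[:2].round(4))
```

```text
tcp [0.6054 0.0083 0.1674] shift cm [ 6.74  0.92 -1.41] spin [0.011, -3.131] F [-0.2  0.4 -1. ] J [ 19.  17. -13.  -0. -60. -16.] open 0.0337 t 8.9
[[-0.001  0.065 -0.998]
 [-0.    -0.998 -0.065]
 [-1.     0.     0.001]]
red 125 [491.2 211.9] [485 207  13  11] [0.4433 0.0016]
red 487 [255.6 241.2] [243 227  25  31] [0.6243 0.0372]
green 461 [338.5 198.5] [325 185  30  31] [ 0.5625 -0.0015]
```

View pics/w4.png

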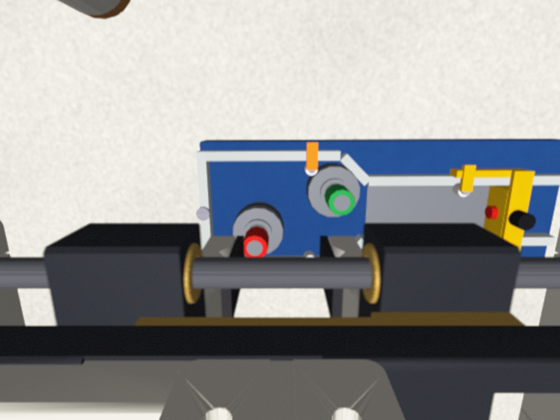

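Red now stands at track (-63,-14) and green at (0,21), both upright. To make room for the pusher I'll nudge red another ~17 mm back, using the closed fingers.

```bash
cat >> h.py <<'E'
O=np.array([.5618,.0198]);A=np.radians(183.1);tx=np.array([np.cos(A),np.sin(A)]);ty=np.array([-tx[1],tx[0]])
def W(x,y,z): return np.append(O+(x*tx+y*ty)/1000,z/1000)
def trk(P): return ((P[:2]-O)@np.array([tx,ty]).T*1000).round(1)
E
python3 -c "
from h import *
goto(W(-14,-20,48),tx)"
```

```text
tcp [0.6054 0.0083 0.1674] shift cm [11.95 -3.42  2.84] spin [0.011, -3.131] F [-0.2  0.4 -1. ] J [ 19.  17. -13.  -0. -60. -16.] open 0.0337 t 8.9
[[-0.001  0.065 -0.998]
 [-0.    -0.998 -0.065]
 [-1.     0.     0.001]]
```

Call:
{"name": "move_arm", "arguments": {
  "commands": [
    [[0,-1.14,0.95,0.011],[0,-1.14,0.95,0],[0,-1.14,0.94,0],[1,0,0,0],[2,0,0,0],[2,0,0,0],[0,0,0,0],[0,0,0,0]]
  ]
}}

```text
clock: 9.7
tool_pos: [0.5755, 0.0417, 0.1178]
orientation: [37.3, 89.9, -139.5]
force: [-0.1, -0.3, 0.9]
opening: 0.0004
```

```bash
python3 -c "
from h import *
goto(W(-14,-20,48),tx)"
```

```text
tcp [0.5755 0.0417 0.1178] shift cm [6.98 0.11 0.08] spin [0.002, -3.14] F [-0.1 -0.3  0.9] J [ 24.  17. -20.   0. -53. -20.] open 0.0004 t 9.7
[[-0.001  0.056 -0.998]
 [-0.001 -0.998 -0.056]
 [-1.     0.001  0.001]]
```

Call:
{"name": "move_arm", "arguments": {
  "commands": [
    [[1.5,0,0,0],[1.5,0,0,0],[1.5,0,0,0],[1.2,0,0,0],[0.8,0,0,0],[0.45,0,0,0],[0,0,0,0]]
  ]
}}

```text
clock: 10.4
tool_pos: [0.5755, 0.0416, 0.0482]
orientation: [25.6, 90.0, -151.2]
force: [-0.6, 0.4, 0.1]
opening: 0.0007
```

Call:
{"name": "move_arm", "arguments": {
  "commands": [
    [[0,0,-0.3,0],[0,0,-0.3,0],[0,0,-0.3,0],[0,0,-0.3,0],[0,0,-0.3,0],[0,0,-0.3,0],[0,0,-0.25,0],[0,0,-0.2,0]]
  ]
}}

```text
clock: 11.2
tool_pos: [0.5983, 0.0429, 0.0484]
orientation: [-26.0, 90.0, 157.2]
force: [-0.4, 0.1, 0.5]
opening: 0.0004
```

Call:
{"name": "move_arm", "arguments": {
  "commands": [
    [[0,0,0.2,0],[-1,0,0,0],[-2,0,0,0],[-3,0,0,0],[-2,0,0,0],[0,2,-0.6,0],[0,2.2,-0.5,0],[0,0,0,0]]
  ]
}}

```text
clock: 12.0
tool_pos: [0.6098, -0.0002, 0.1295]
orientation: [179.9, 89.9, 2.9]
force: [0.2, -0.9, 0.1]
opening: 0.0007
```

Run:
```python
from h import *
o=get_obs(); p,d=snapshot("wrist"); cv2.imwrite("pics/w5.png",p[:,:,::-1])
goto(W(-48,23,48),tx)
K,T=cam('wrist',o)
for c in('red','green'):
    for ar,ce,bb,m in blobs(p,c,amin=60): print(c,ar,ce,bb,trk(onz(K,T,*ce,.078)))
```

```text
tcp [6.095e-01 6.000e-04 1.292e-01] shift cm [ 8.12  0.12 -0.14] spin [-0.001, 3.141] F [-0.2  0.7 -0.4] J [ 18.  19. -15.   0. -56. -15.] open 0.0003 t 12.05
[[ 0.001  0.053 -0.999]
 [ 0.    -0.999 -0.053]
 [-1.    -0.    -0.001]]
red 182 [526.8 232.9] [519 227  16  13] [115.5  14.4]
green 404 [353.1 215.5] [339 206  34  18] [-0.7 26.6]
```

View pics/w5.png

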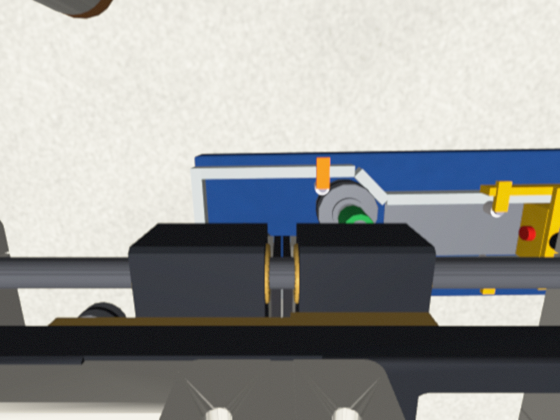

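Gripper blocks red; the green puck is at (347,210) with its roller at (323,188). I'll check red from the side camera by numbers.

Run:
```python
from h import *
for n in("side","scene"):
    p,d=snapshot(n);K,T=cam(n)
    for c in('red','green'):
        for ar,ce,bb,m in blobs(p,c,s=90,v=40,amin=6):
            t=trk(onz(K,T,*ce,.078)); 
            if abs(t[1])<60 and abs(t[0])<150: print(n,c,ar,ce,t)
    cv2.imwrite(f"pics/{n}5.png",cv2.resize(p[170:310,180:400],(770,490),interpolation=cv2.INTER_CUBIC)[:,:,::-1])
```

```text
side red 17 [317.3 222.8] [-66.4  -1.1]
side green 78 [300.3 244.5] [ 1.6 23.6]
scene red 7 [205.3 200.6] [121.   18.4]
scene green 31 [240.1 227.1] [ 2.2 20.1]
```

View pics/side5.png

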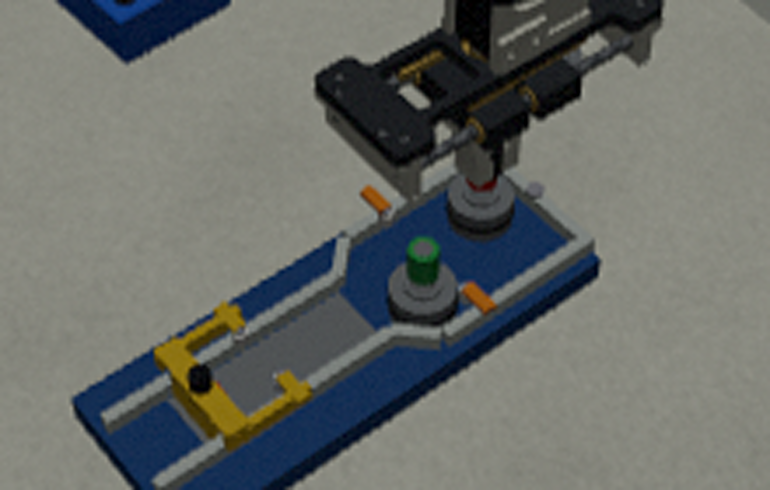

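Red stands upright at the back of the infeed (puck at crop (480,203)), and green is at the funnel (423,285). Next I'll go down behind green.

Call:
{"name": "move_arm", "arguments": {
  "commands": [
    [[1.5,0.12,-0.14,0],[1.5,0,0,0],[1.5,0,0,0],[1.5,0,0,0],[1.2,0,0,0],[0.9,0,0,0],[0,0,0,0]]
  ]
}}

```text
clock: 12.85
tool_pos: [0.61, 0.0005, 0.0462]
orientation: [11.4, 89.9, -165.4]
force: [-0.0, -0.4, -0.0]
opening: 0.0006
```

```bash
python3 -c "
from h import *
goto(W(-43,22,47.5),tx)"
```

```text
tcp [6.10e-01 5.00e-04 4.62e-02] shift cm [-0.12  0.01  0.41] spin [0.001, -3.14] F [-0.  -0.4 -0. ] J [ 18.  24. -20.  -0. -46. -15.] open 0.0006 t 12.85
[[-0.002  0.055 -0.998]
 [-0.001 -0.998 -0.055]
 [-1.     0.     0.002]]
```

Call:
{"name": "move_arm", "arguments": {
  "commands": [
    [[0,0,0.2,0],[0,0,0.2,0],[0,-0.15,0.2,0],[0,-0.2,0.2,0],[0,-0.2,0.2,0],[0,-0.2,0.2,0],[0,-0.2,0.2,0],[0,-0.2,0.2,0]]
  ]
}}

```text
clock: 13.65
tool_pos: [0.5954, 0.0117, 0.0481]
orientation: [-169.2, 89.8, 13.9]
force: [4.1, 1.9, 1.3]
opening: 0.0004
```

Call:
{"name": "move_arm", "arguments": {
  "commands": [
    [[0,-0.2,0.2,0],[0,-0.2,0.2,0],[0,-0.2,0.2,0],[0,-0.2,0.2,0],[0,-0.2,0.2,0],[0,0,0,0]]
  ]
}}

```text
clock: 14.25
tool_pos: [0.587, 0.0224, 0.0492]
orientation: [-165.3, 89.6, 18.0]
force: [7.6, 5.1, 2.6]
opening: 0.0006
```

Run:
```python
from h import *
goto(W(-20,0,46),tx); print(trk(get_obs()['tool_pos']))
for n in("side",):
    p,d=snapshot(n);K,T=cam(n)
    for c in('red','green'):
        for ar,ce,bb,m in blobs(p,c,s=90,v=40,amin=6):
            t=trk(onz(K,T,*ce,.078)); 
            if abs(t[1])<60 and abs(t[0])<150: print(n,c,ar,ce,t)
    cv2.imwrite(f"pics/{n}6.png",cv2.resize(p[170:310,180:400],(770,490),interpolation=cv2.INTER_CUBIC)[:,:,::-1])
```

```text
tcp [0.587  0.0224 0.0492] shift cm [0.31 0.12 0.54] spin [0.002, -3.139] F [7.6 5.1 2.6] J [ 21.  22. -23.   0. -44. -18.] open 0.0006 t 14.25
[[ 0.007  0.056 -0.998]
 [ 0.002 -0.998 -0.056]
 [-1.    -0.002 -0.007]]
[-25.3  -1.2]
side green 83 [295.3 244.2] [ 9.5 16.4]
```

View pics/side6.png

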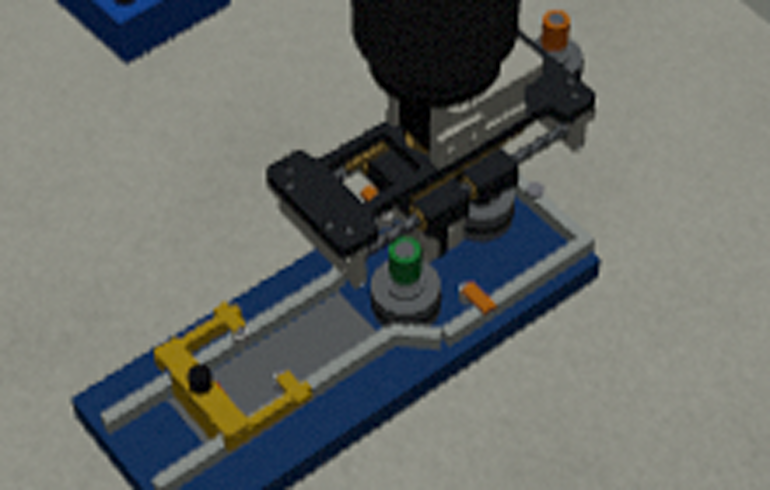

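Force ~9 N: the pusher got ahead in y and presses green into the funnel wall (green cap at crop (405,258), only ~9 mm forward). I'll back off and re-place the pusher on green's +y side.

Call:
{"name": "move_arm", "arguments": {
  "commands": [
    [[0,0.1,-0.3,0],[0,0.1,-0.4,0],[0,0.2,-0.5,0],[0,0.5,-0.3,0],[0,0.5,0,0],[0,0.5,0,0],[0,0.5,0,0],[0,0,0,0]]
  ]
}}

```text
clock: 15.1
tool_pos: [0.5996, -0.0036, 0.0474]
orientation: [13.3, 90.0, -163.6]
force: [0.0, -1.0, 0.2]
opening: 0.0003
```

Run:
```python
from h import *
o=get_obs();p,d=snapshot("wrist");cv2.imwrite("pics/w7.png",p[:,:,::-1])
goto(W(-35,23,46),tx); print(trk(get_obs()['tool_pos']))
for n in("wrist","side","scene"):
    if n!="wrist": p,d=snapshot(n)
    K,T=cam(n,o)
    for c in('red','green'):
        for ar,ce,bb,m in blobs(p,c,s=90,v=40,amin=6):
            t=trk(onz(K,T,*ce,.078)); 
            if abs(t[1])<60 and abs(t[0])<150: print(n,c,ar,ce,t)
```

```text
tcp [ 0.5997 -0.0033  0.0474] shift cm [ 0.14 -0.21  0.16] spin [0.0, -3.141] F [-0.2 -1.   0.3] J [ 18.  23. -21.  -0. -45. -15.] open 0.0004 t 15.15
[[-0.     0.054 -0.999]
 [-0.    -0.999 -0.054]
 [-1.     0.     0.   ]]
[-36.6  25.1]
side green 8 [298.5 249.2] [12.5 31.1]
scene red 7 [205.  200.7] [121.3  19.1]
```

View pics/w7.png

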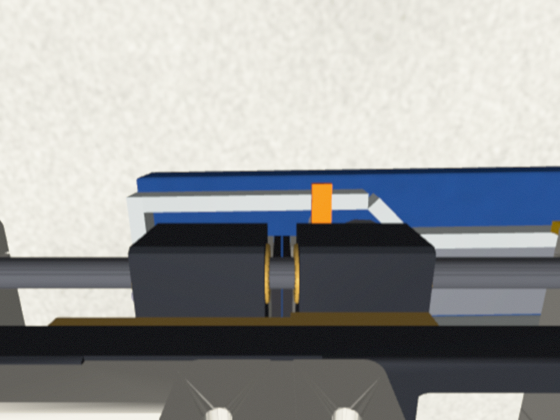

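The gripper hides both carriers (only green's roller arm at (321,203) shows), so I'll go on by feel in short steps.

Call:
{"name": "move_arm", "arguments": {
  "commands": [
    [[0,-0.15,0.2,0],[0,-0.1,0.2,0],[0,0,0.2,0],[0,0,0.2,0],[0,0,0.2,0]]
  ]
}}

```text
clock: 15.75
tool_pos: [0.5923, 0.0002, 0.0486]
orientation: [-169.9, 89.7, 13.3]
force: [7.3, 4.0, 1.6]
opening: 0.0004
```

Call:
{"name": "move_arm", "arguments": {
  "commands": [
    [[0,-0.1,0.2,0],[0,-0.1,0.2,0],[0,-0.1,0.2,0]]
  ]
}}

```text
clock: 16.05
tool_pos: [0.5894, 0.0039, 0.0501]
orientation: [-169.8, 89.3, 13.5]
force: [11.9, 5.0, 5.1]
opening: 0.0005
```

Call:
{"name": "move_arm", "arguments": {
  "commands": [
    [[0,-0.15,0.15,0],[0,-0.15,0.15,0],[0,-0.15,0.15,0]]
  ]
}}

```text
clock: 16.35
tool_pos: [0.5864, 0.0088, 0.051]
orientation: [-169.3, 89.1, 14.0]
force: [12.8, 6.3, 5.9]
opening: 0.0002
```

Force passed 10 N while wedging along the funnel, so I'm backing straight off. New plan: push green sideways (−y) to the centre line, away from the wall, then straight in with a lower contact.

Call:
{"name": "move_arm", "arguments": {
  "commands": [
    [[0,0,-0.4,0],[0,0,-0.5,0],[0,0,-0.5,0],[0,0,-0.3,0],[-1,0,0,0],[-2,0,0,0],[-3,0,0,0],[-2,0,0,0]]
  ]
}}

```text
clock: 17.15
tool_pos: [0.5959, 0.0067, 0.1296]
orientation: [161.2, 90.0, -15.7]
force: [0.9, -0.0, -0.3]
opening: 0.0004
```

Call:
{"name": "move_arm", "arguments": {
  "commands": [
    [[0,-2.5,-2,0],[0,-3,-2.5,0],[0,-3,-2.5,0],[-2,0,0,0],[0,0,0,0],[0,0,0,0]]
  ],
  "jaw": 8.5
}}

```text
clock: 17.75
tool_pos: [0.6608, 0.0956, 0.1479]
orientation: [-118.8, 90.0, 64.3]
force: [0.1, -0.1, -0.7]
opening: 0.0432
```

Run:
```python
from h import *
o=get_obs();p,d=snapshot("wrist");cv2.imwrite("pics/w8.png",p[:,:,::-1])
goto(W(14,50,46),tx); print(trk(get_obs()['tool_pos']))
for n in("wrist","side","scene"):
    if n!="wrist": p,d=snapshot(n)
    if n=="side": cv2.imwrite("pics/side8.png",cv2.resize(p[170:310,180:400],(770,490),interpolation=cv2.INTER_CUBIC)[:,:,::-1])
    K,T=cam(n,o)
    for c in('red','green'):
        for ar,ce,bb,m in blobs(p,c,s=90,v=40,amin=6):
            t=trk(onz(K,T,*ce,.078)); 
            if abs(t[1])<60 and abs(t[0])<150: print(n,c,ar,ce,t)
```

```text
tcp [0.6605 0.0953 0.1475] shift cm [10.15 12.   11.66] spin [0.0, -3.141] F [-0.1  0.   0.1] J [ 25.  23.  -6.  -0. -61. -22.] open 0.0468 t 17.8
[[-0.001  0.055 -0.999]
 [ 0.    -0.999 -0.055]
 [-1.    -0.     0.001]]
[-102.6  -70.1]
wrist red 538 [323.5 133.7] [-75.6 -14.5]
wrist green 922 [454.9  90.8] [ 9.2 12.9]
side red 90 [317.3 218.4] [-74.8 -11.1]
side green 76 [294.9 244. ] [ 9.8 15.4]
scene red 7 [205.3 200.6] [121.   18.4]
scene red 58 [274.6 235.5] [-75.  -14.5]
scene green 23 [239.7 222.5] [11.8 11.2]
```

View pics/w8.png

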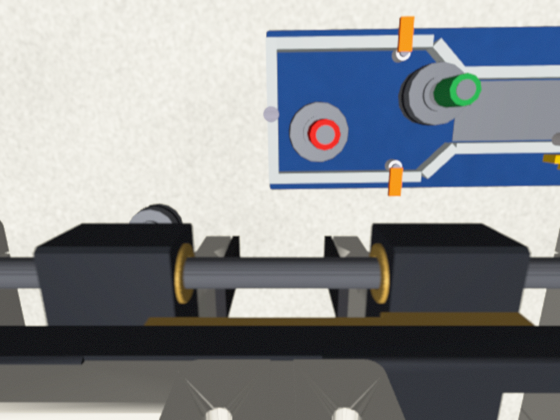

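Red is at (323,133), track (-75,-14), standing clear. Green is at (460,90), track (9,13), resting on the funnel wall. Next: green's +y side.

Call:
{"name": "move_arm", "arguments": {
  "commands": [
    [[0,2,2,0],[0,2,2,0],[0,2,2,0],[0,2,2,0],[0,2,2,0],[0,2,1.66,0],[0,0,0,0],[0,0,0,0]]
  ],
  "jaw": 0
}}

```text
clock: 18.7
tool_pos: [0.551, -0.0311, 0.1477]
orientation: [-169.0, 90.0, 14.1]
force: [0.4, 0.1, 0.2]
opening: 0.0031
```

```bash
python3 -c "
from h import *
goto(W(14,50,46.5),tx)"
```

```text
tcp [ 0.551  -0.0311  0.1477] shift cm [10.12 -0.03  0.05] spin [-0.0, 3.141] F [0.4 0.1 0.2] J [ 17.  13. -21.   0. -56. -14.] open 0.0031 t 18.7
[[ 0.     0.054 -0.999]
 [ 0.    -0.999 -0.054]
 [-1.    -0.    -0.   ]]
```

Call:
{"name": "move_arm", "arguments": {
  "commands": [
    [[2,0,0,0],[2,0,0,0],[2,0,0,0],[2,0,0,0],[1.2,0,0,0],[0.9,0,0,0],[0,0,0,0]]
  ]
}}

```text
clock: 19.4
tool_pos: [0.5509, -0.0304, 0.0454]
orientation: [12.4, 89.9, -164.4]
force: [0.0, -1.0, 0.0]
opening: 0.0006
```

Call:
{"name": "move_arm", "arguments": {
  "commands": [
    [[0,-0.2,0,0],[0,-0.2,0,0],[0,-0.2,0,0],[0,-0.2,0,0],[0,-0.2,0,0]]
  ]
}}

```text
clock: 19.9
tool_pos: [0.551, -0.0203, 0.0469]
orientation: [-173.6, 90.0, 9.6]
force: [0.2, -1.1, 0.2]
opening: 0.0003
```

Call:
{"name": "move_arm", "arguments": {
  "commands": [
    [[0,-0.2,0,0],[0,-0.2,0,0],[0,-0.2,0,0],[0,-0.2,0,0],[0,-0.1,0,0],[0,0,0,0]]
  ]
}}

```text
clock: 20.5
tool_pos: [0.5502, -0.0114, 0.0464]
orientation: [-19.2, 90.0, 164.0]
force: [-0.1, 0.3, 0.3]
opening: 0.0004
```

Run:
```python
from h import *
goto(W(14,31.5,46),tx); print(trk(get_obs()['tool_pos']))
for n in("side","scene"):
    p,d=snapshot(n)
    K,T=cam(n)
    for c in('red','green'):
        for ar,ce,bb,m in blobs(p,c,s=90,v=40,amin=6):
            t=trk(onz(K,T,*ce,.078)); 
            if abs(t[1])<60 and abs(t[0])<100: print(n,c,ar,ce,t)
```

```text
tcp [ 0.5502 -0.0114  0.0464] shift cm [0.04 0.1  0.08] spin [0.001, -3.141] F [-0.1  0.3  0.3] J [ 19.  20. -28.  -0. -43. -16.] open 0.0004 t 20.5
[[-0.     0.055 -0.998]
 [ 0.    -0.998 -0.055]
 [-1.    -0.     0.   ]]
[13.2 30.5]
scene red 62 [274.5 235.5] [-74.8 -14.3]
```

Now back away in y, lift, and look at green from above.

Call:
{"name": "move_arm", "arguments": {
  "commands": [
    [[0,0.5,0,0],[-1,0,0,0],[-2,0,0,0],[-3,0,0,0],[-3,-2,-2,0],[0,-2.5,-2,0],[0,-2.5,-2,0],[0,0,0,0]]
  ]
}}

```text
clock: 21.4
tool_pos: [0.6088, 0.0591, 0.1374]
orientation: [-168.4, 89.9, 14.8]
force: [-0.5, 0.7, -0.7]
opening: 0.0007
```

Run:
```python
from h import *
o=get_obs();p,d=snapshot("wrist")
goto(W(-33,2,38),tx); print(trk(get_obs()['tool_pos']))
for n in("wrist","side","scene"):
    if n!="wrist": p,d=snapshot(n)
    K,T=cam(n,o)
    for c in('red','green'):
        for ar,ce,bb,m in blobs(p,c,s=90,v=40,amin=6):
            t=trk(onz(K,T,*ce,.078)); 
            if abs(t[1])<60 and abs(t[0])<100: print(n,c,ar,ce,t)
```

```text
tcp [0.6074 0.0578 0.1369] shift cm [9.89 3.75 1.47] spin [0.002, -3.139] F [-0.7  0.3  1.5] J [ 24.  19. -15.   0. -57. -21.] open 0.0002 t 21.45
[[ 0.     0.056 -0.998]
 [ 0.    -0.998 -0.056]
 [-1.    -0.    -0.   ]]
[-47.5 -35.5]
wrist red 617 [242.3 185.8] [-76.2 -14.4]
wrist green 689 [374.6 169.1] [11.1 -3. ]
side red 89 [317.3 218.3] [-75.  -11.4]
side green 72 [289.8 239.2] [10.3 -1.8]
scene red 60 [274.5 235.4] [-74.6 -14.5]
scene green 27 [243.4 217.7] [14.5 -4.6]
```

Call:
{"name": "move_arm", "arguments": {
  "commands": [
    [[0,1.15,0.53,0],[0,1.15,0.52,0],[0,1.15,0.52,0],[1,0,0,0],[1,0,0,0],[0.5,0,0,0],[0,0,0,0]]
  ]
}}

```text
clock: 22.25
tool_pos: [0.5921, 0.0213, 0.11]
orientation: [13.2, 89.9, -163.7]
force: [-1.3, -0.0, 1.0]
opening: 0.0007
```

```bash
python3 -c "
from h import *
goto(W(-32,-1,38),tx)"
```

```text
tcp [0.5921 0.0213 0.11  ] shift cm [ 7.2  -0.12 -0.18] spin [0.001, -3.141] F [-1.3 -0.   1. ] J [ 21.  19. -19.  -0. -53. -18.] open 0.0007 t 22.25
[[-0.002  0.055 -0.998]
 [-0.001 -0.998 -0.055]
 [-1.     0.001  0.002]]
```

Call:
{"name": "move_arm", "arguments": {
  "commands": [
    [[1.5,-0.1,-0.18,0],[1.5,0,0,0],[1.5,0,0,0],[1.2,0,0,0],[1.0,0,0,0],[0.5,0,0,0],[0,0,0,0]]
  ]
}}

```text
clock: 22.95
tool_pos: [0.5943, 0.0224, 0.0388]
orientation: [18.6, 89.9, -158.2]
force: [-0.6, 0.6, -0.3]
opening: 0.0003
```

Call:
{"name": "move_arm", "arguments": {
  "commands": [
    [[0,0,0.2,0],[0,0,0.2,0],[0,0,0.2,0],[0,0,0.2,0],[0,0,0.2,0]]
  ]
}}

```text
clock: 23.45
tool_pos: [0.5848, 0.022, 0.0399]
orientation: [-169.4, 89.9, 13.8]
force: [0.4, -0.6, -0.3]
opening: 0.0008
```

Call:
{"name": "move_arm", "arguments": {
  "commands": [
    [[0,0,0.2,0],[0,0,0.2,0],[0,0,0.2,0],[0,0,0.2,0]]
  ]
}}

```text
clock: 23.85
tool_pos: [0.5778, 0.0215, 0.04]
orientation: [177.2, 89.9, 0.3]
force: [6.2, -3.4, 2.2]
opening: 0.0003
```

Call:
{"name": "move_arm", "arguments": {
  "commands": [
    [[0,0.15,0,0],[0,0.15,0,0],[0,0.1,0.1,0]]
  ]
}}

```text
clock: 24.15
tool_pos: [0.5753, 0.0173, 0.0392]
orientation: [-2.2, 89.9, -179.1]
force: [-0.3, 0.3, 1.0]
opening: 0.0003
```

Call:
{"name": "move_arm", "arguments": {
  "commands": [
    [[0,0,0.2,0],[0,0,0.2,0],[0,0,0.2,0],[0,0,0.2,0]]
  ]
}}

```text
clock: 24.55
tool_pos: [0.568, 0.0169, 0.0396]
orientation: [167.5, 90.0, -9.3]
force: [2.9, -2.3, 1.4]
opening: 0.0005
```

Call:
{"name": "move_arm", "arguments": {
  "commands": [
    [[0,0.1,0.1,0],[0,0.05,0.2,0],[0,0,0.2,0],[0,0,0.2,0]]
  ]
}}

```text
clock: 24.95
tool_pos: [0.5604, 0.0151, 0.0393]
orientation: [-1.6, 90.0, -178.5]
force: [0.1, 0.6, 0.1]
opening: 0.0004
```

Call:
{"name": "move_arm", "arguments": {
  "commands": [
    [[0,-0.05,0.3,0],[0,-0.05,0.3,0],[0,-0.05,0.3,0],[0,-0.05,0.3,0],[0,-0.05,0.3,0],[0,-0.05,0.3,0],[0,0,0.3,0],[0,0,0.3,0]]
  ]
}}

```text
clock: 25.75
tool_pos: [0.5363, 0.0168, 0.0394]
orientation: [-12.1, 90.0, 171.1]
force: [-0.5, 0.5, -0.3]
opening: 0.0005
```

Run:
```python
from h import *
goto(W(86,0,38),tx); print(trk(get_obs()['tool_pos']))
for n in("side","scene"):
    p,d=snapshot(n)
    if n=="side":cv2.imwrite("pics/side9.png",cv2.resize(p[170:330,180:400],(770,560),interpolation=cv2.INTER_CUBIC)[:,:,::-1])
    K,T=cam(n)
    for c in('red','green'):
        for ar,ce,bb,m in blobs(p,c,s=90,v=40,amin=6):
            t=trk(onz(K,T,*ce,.078)); 
            if abs(t[1])<60 and abs(t[0])<160: print(n,c,ar,ce,t)
```

```text
tcp [0.5363 0.0168 0.0394] shift cm [ 0.14 -0.17  6.04] spin [0.001, -3.141] F [-0.5  0.5 -0.3] J [ 23.  19. -30.  -0. -41. -20.] open 0.0005 t 25.75
[[-0.     0.055 -0.998]
 [ 0.    -0.998 -0.055]
 [-1.    -0.     0.   ]]
[25.6  1.6]
side red 20 [315.6 221.4] [-66.1  -6.6]
side green 10 [273.6 246.7] [50.  -6.8]
side green 6 [268.7 250.7] [64.5 -4.6]
side green 17 [272.4 256.6] [67.6 12.8]
scene red 7 [205.  200.7] [121.3  19.1]
scene red 60 [274.5 235.7] [-75.2 -13.9]
```

View pics/side9.png

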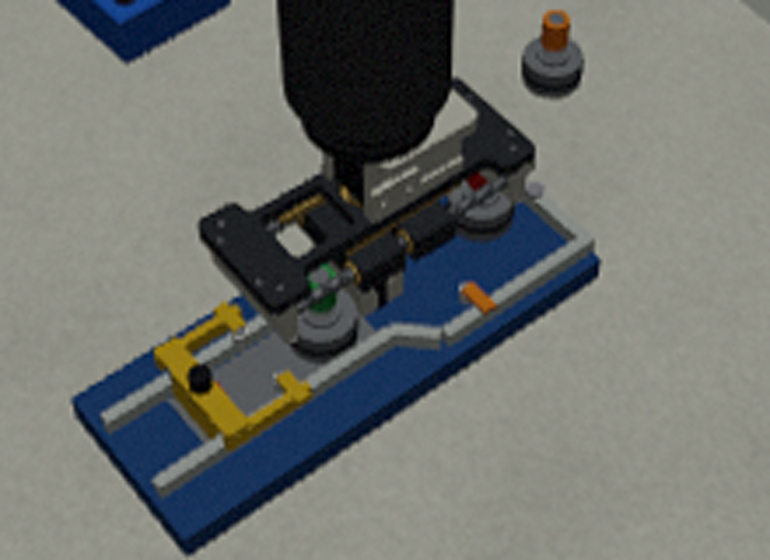

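Green is upright in the lane (puck at crop (325,320)), red is standing at (480,205). I'll continue to the catch.

Call:
{"name": "move_arm", "arguments": {
  "commands": [
    [[0,-0.02,0.3,0],[0,-0.02,0.3,0],[0,-0.02,0.3,0],[0,-0.02,0.3,0],[0,0,0.3,0],[0,0,0.3,0],[0,0,0.3,0],[0,0,0.3,0]]
  ]
}}

```text
clock: 26.65
tool_pos: [0.5125, 0.0162, 0.0395]
orientation: [162.8, 90.0, -14.0]
force: [0.7, 0.3, 0.3]
opening: 0.0004
```

Call:
{"name": "move_arm", "arguments": {
  "commands": [
    [[0,0,0.2,0],[0,0,0.2,0],[0,0,0.2,0],[0,0,0.2,0],[0,0,0.2,0]]
  ]
}}

```text
clock: 27.15
tool_pos: [0.5045, 0.0163, 0.04]
orientation: [-167.0, 89.8, 16.2]
force: [7.5, 1.0, 0.3]
opening: 0.0007
```

Call:
{"name": "move_arm", "arguments": {
  "commands": [
    [[0,0,0.15,0],[0,0,0.15,0],[0,0,0.15,0]]
  ]
}}

```text
clock: 27.45
tool_pos: [0.5001, 0.0163, 0.0401]
orientation: [-165.5, 89.8, 17.7]
force: [5.4, 0.4, -0.1]
opening: 0.0005
```

Call:
{"name": "move_arm", "arguments": {
  "commands": [
    [[0,0,0.15,0],[0,0,0.15,0]]
  ]
}}

```text
clock: 27.65
tool_pos: [0.4968, 0.016, 0.04]
orientation: [-164.9, 89.8, 18.3]
force: [4.6, -0.0, 0.0]
opening: 0.0006
```

Call:
{"name": "move_arm", "arguments": {
  "commands": [
    [[0,0,0.15,0],[0,0,0.15,0],[0,0,0.1,0]]
  ]
}}

```text
clock: 27.95
tool_pos: [0.4911, 0.0151, 0.0395]
orientation: [-3.5, 90.0, 179.7]
force: [3.8, 1.7, 1.4]
opening: 0.0003
```

Call:
{"name": "move_arm", "arguments": {
  "commands": [
    [[0,0,0.1,0],[0,0,0.1,0]]
  ]
}}

```text
clock: 28.15
tool_pos: [0.4891, 0.0149, 0.0395]
orientation: [15.5, 90.0, -161.3]
force: [3.2, 0.0, 1.5]
opening: 0.0004
```

Run:
```python
from h import *
o=get_obs();print(o['force'].round(1));print(trk(o['tool_pos']))
for n in("side","scene"):
    p,d=snapshot(n);K,T=cam(n)
    for c in('red','green'):
        for ar,ce,bb,m in blobs(p,c,s=90,v=40,amin=6):
            t=trk(onz(K,T,*ce,.078)); 
            if abs(t[1])<60 and abs(t[0])<160: print(n,c,ar,ce,bb,t)
```

```text
[3.2 0.  1.5]
[72.9  0.9]
side red 85 [317.5 218.2] [313 212  10  13] [-75.5 -11.3]
side green 20 [251.2 259.4] [249 256   8   8] [106.6  -8.6]
side green 32 [254.5 267.9] [250 265   9   6] [113.6  13.4]
scene red 56 [274.5 235.7] [271 230   8  12] [-75.2 -13.9]
```

Call:
{"name": "move_arm", "arguments": {
  "commands": [
    [[0,0,0.1,0],[0,0,0,0]]
  ]
}}

```text
clock: 28.45
tool_pos: [0.4881, 0.0149, 0.0394]
orientation: [7.7, 90.0, -169.1]
force: [2.1, 0.6, 0.7]
opening: 0.0005
```

Call:
{"name": "move_arm", "arguments": {
  "commands": [
    [[0,0,0.1,0],[0,0,0,0]]
  ]
}}

```text
clock: 28.65
tool_pos: [0.4871, 0.0148, 0.0394]
orientation: [7.8, 90.0, -169.1]
force: [1.9, 0.5, 1.0]
opening: 0.0004
```

Call:
{"name": "move_arm", "arguments": {
  "commands": [
    [[0,0,0.1,0],[0,0,0.1,0],[0,0,0.1,0]]
  ]
}}

```text
clock: 28.95
tool_pos: [0.4841, 0.0146, 0.0394]
orientation: [13.0, 90.0, -163.9]
force: [2.0, -0.5, 0.5]
opening: -0.0
```

Call:
{"name": "move_arm", "arguments": {
  "commands": [
    [[0,0,0.1,0],[0,0,0.1,0],[0,0,0,0]]
  ]
}}

```text
clock: 29.25
tool_pos: [0.4818, 0.0144, 0.0393]
orientation: [11.0, 90.0, -165.9]
force: [0.9, 1.1, 0.6]
opening: 0.0001
```

Call:
{"name": "move_arm", "arguments": {
  "commands": [
    [[0,0,0.1,0],[0,0,0.1,0]]
  ]
}}

```text
clock: 29.45
tool_pos: [0.48, 0.0144, 0.0393]
orientation: [13.5, 90.0, -163.4]
force: [1.0, 0.4, 0.6]
opening: 0.0001
```

Call:
{"name": "move_arm", "arguments": {
  "commands": [
    [[0,0,0.1,0],[0,0,0.1,0]]
  ]
}}

```text
clock: 29.65
tool_pos: [0.4779, 0.0143, 0.0393]
orientation: [13.1, 90.0, -163.7]
force: [1.6, -0.3, -0.5]
opening: 0.0005
```

Call:
{"name": "move_arm", "arguments": {
  "commands": [
    [[0,0,0.1,0],[0,0,0.1,0]]
  ]
}}

```text
clock: 29.85
tool_pos: [0.4765, 0.0143, 0.0395]
orientation: [-169.2, 90.0, 13.9]
force: [3.5, 1.4, -1.6]
opening: 0.0003
```

Run:
```python
from h import *
o=get_obs();print(o['force'].round(1));print(trk(o['tool_pos']))
p,d=snapshot("side");K,T=cam("side")
for c in('red','green'):
        for ar,ce,bb,m in blobs(p,c,s=90,v=40,amin=6):
            t=trk(onz(K,T,*ce,.078)); 
            if abs(t[1])<60 and abs(t[0])<160: print(c,ar,ce,bb,t)
```

```text
[ 3.5  1.4 -1.6]
[85.5  0.9]
red 88 [317.3 218.5] [313 212   9  13] [-74.6 -10.9]
green 20 [246.4 262.7] [243 260   9   7] [119.3  -7.7]
green 33 [249.5 271.1] [245 268   9   7] [126.2  13.7]
```

Contact is rising at TCP x 85.5, close to the expected home contact. Now tiny presses until it is firm.

Call:
{"name": "move_arm", "arguments": {
  "commands": [
    [[0,0,0.1,0],[0,0,0,0]]
  ]
}}

```text
clock: 30.1
tool_pos: [0.4764, 0.0146, 0.0398]
orientation: [-166.4, 89.9, 16.7]
force: [5.4, 0.4, -1.8]
opening: 0.001
```

Call:
{"name": "move_arm", "arguments": {
  "commands": [
    [[0,0,0.07,0],[0,0,0,0]]
  ]
}}

```text
clock: 30.3
tool_pos: [0.4763, 0.0148, 0.04]
orientation: [-166.6, 89.8, 16.6]
force: [6.6, 0.6, -2.1]
opening: 0.0005
```

Call:
{"name": "move_arm", "arguments": {
  "commands": [
    [[0,0,-0.3,0],[0,0,-0.5,0],[0,0,-0.7,0],[-1,0,-0.5,0],[-2,0,0,0],[-3,0,0,0],[-3,-2,0,0],[0,-3,0,0]]
  ]
}}

```text
clock: 31.1
tool_pos: [0.4943, 0.0657, 0.1341]
orientation: [-162.9, 89.6, 20.1]
force: [1.6, 0.5, 0.6]
opening: 0.0002
```

Call:
{"name": "move_arm", "arguments": {
  "commands": [
    [[-1,-3,-1,0],[0,-2,-1,0],[0,0,0,0]]
  ]
}}

```text
clock: 31.4
tool_pos: [0.5106, 0.1186, 0.1399]
orientation: [-159.0, 89.9, 24.3]
force: [-0.1, -0.6, -0.3]
opening: 0.0007
```

Run:
```python
from h import *
o=get_obs();p,d=snapshot("wrist")
print(trk(o['tool_pos']),o['tool_pos'],o['clock'])
cr=[]
for n in("wrist","side","scene"):
    if n!="wrist": p,d=snapshot(n)
    K,T=cam(n,o)
    if n=="wrist": w=p
    if n=="side": cr=p[200:320,190:370]
    for c in('red','green','orange'):
        for ar,ce,bb,m in blobs(p,c,s=90,v=40,amin=6):
            t=trk(onz(K,T,*ce,.078)); 
            if abs(t[1])<130 and abs(t[0])<260: print(n,c,ar,ce,t)
cv2.imwrite("pics/fin.png",np.hstack([cv2.resize(w,(440,330)),cv2.resize(cr,(360,330),interpolation=cv2.INTER_CUBIC)])[:,:,::-1])
```

```text
[  45.7 -101.4] [0.51064809 0.11855388 0.1398813 ] 31.4
wrist red 1129 [89.  82.3] [-75.8 -13.9]
wrist green 956 [409.4  54.9] [123.    2.3]
wrist orange 22 [409.5 120. ] [126.8 -36.3]
wrist orange 420 [194.8 139.9] [-11.8 -49.2]
side red 89 [317.3 218.4] [-74.8 -11.1]
side green 77 [247.9 267.3] [123.4   3.8]
side orange 75 [338.2 178.6] [-197.5  -78.8]
side orange 36 [286.8 226.3] [ -6.9 -34.9]
side orange 44 [316.4 254.8] [-7.8 65.9]
scene red 58 [274.5 235.7] [-75.2 -13.9]
scene green 11 [209.  195.6] [125.2   1.7]
scene orange 31 [265.9 217.6] [-26.4 -39.4]
scene orange 37 [237.7 245.7] [-28.3  60.5]
scene orange 59 [346.1 251.4] [-226.3  -86.5]
```

Run:
```python
from h import *
o=get_obs();p,d=snapshot("wrist");K,T=cam('wrist',o)
v,u=np.mgrid[:420,:560];D=np.stack([(u-K[0,2])/K[0,0],-(v-K[1,2])/K[1,1],-np.ones(u.shape)],-1)*d[...,None]
X=D@T[:3,:3].T+T[:3,3];t=(X[...,:2]-O)@np.array([tx,ty]).T*1000;z=X[...,2]*1000
h=cv2.cvtColor(p,cv2.COLOR_RGB2HSV)
a=(d>0)&(abs(t[...,1]-1)<20)&(t[...,0]>80)&(t[...,0]<200)
y=a&(h[...,0]>18)&(h[...,0]<34)&(h[...,1]>110)&(abs(z-61)<3)&(abs(t[...,1])<14)
print('stop front',np.percentile(t[y][:,0],[1,5]),y.sum())
c=a&(abs(z-54)<1.5)&(h[...,1]<60);print('puck x',np.percentile(t[c],[1,99],axis=0),c.sum())
c=a&(z>88)&(z<96);print('cap top',np.median(t[c],axis=0),np.median(z[c]),c.sum())
r=(h[...,1]>110)&((h[...,0]<6)|(h[...,0]>172))&a;print('plunger px',r.sum())
c=(abs(t[...,0]+75)<25)&(z>86)&(z<98);print('red top',np.median(t[c],axis=0),np.median(z[c]))
```

```text
stop front [144.26881928 144.68471081] 682
puck x [[101.47594873 -18.37592076]
 [141.27425135  20.63952174]] 1582
cap top [122.43463115   1.62266183] 90.55599091760214 992
plunger px 0
red top [-74.88622233 -14.56391987] 90.3335790458234
```

```bash
python3 -c "
from plant import *
print(close_job())"
```

```text
the job is handed in; nothing more can be done
None
```

Both carriers are where you asked, and the job was handed in at about 31.5 s. However, I went over the 10 N push limit once on the way.

**What I did**
- **Red:** I slid it back past its roller with the fingers loosely around the puck, then nudged it further back. It stands at track (-75, -14) mm.
- **Green:** I pushed it sideways to the centre line, then straight through the lane and past the catch rollers (about 7.5 N). I pressed it against the stop at 6.6 N and backed off; the arm is clear.

**Last checks**
- **Green home:** its axis is at about x 123 mm. The puck's front edge works out at about 145, against 144–145 for the stop's face. The cap top is at its upright height, and the position stayed the same after I let go.
- **Plunger:** none of its red shows any more, which fits it being pushed in. That is indirect, as I could not read the sensor itself.
- **Red:** it is upright, 75 mm behind the mouth, clear of its roller.
- **Bystanders:** the arm never went near them. I did not measure the rack, bottle or orange-capped carrier again at the end.

**What went wrong**
- **Over the limit:** my first tries at pushing green along the funnel wedged it against the wall. One reached about 13 to 15 N at the wrist for roughly half a second before I backed off and changed method.
- **Last picture:** I had reached the viewing limit, so the end checks are camera measurements and not something I looked at.

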